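# Take the drilled pencil block out of the vise and fit it in the spinning organiser

## Task

Slide the vise jaw open and lift out the finished wooden pencil block, then stand it on the bare table, let go, and take it again across its narrow side. Lower it gently, holes up, into the empty middle bay of the spinning desk organiser so that it fills the bay from cheek to cheek and sits flat on the bay floor between the two low ledges. Let go of it there; do not tip the block over and leave the binoculars, bowl and tin where they are.

Things in the scene. Friction and masses are not known exactly. Their poses are not given: they have to be found in the camera images.
- vise: Vise fixed to the table; origin on the table below the middle of the clamped block, z up, x = sliding direction (fixed jaw at +x, sliding jaw and pull tab at -x). Grey bed x -143 to +60 mm, y +-40 mm, top 30 mm above the table; the block stands on it. At most 25 mm of gap opens, all at -x: no finger fits between jaws and block, so take the block by its two ends (along y).
- fixed_jaw (a point): Centre of the top of the steel fixed jaw, 119 mm above the table (9 mm over the block's top); axes as the vise. Both jaws are 44 mm wide in y, so the 60 mm block sticks out past them at both ends, and 25 mm thick; faces at x = +-20.5 mm of the vise when closed.
- jaw (a joint): Opening of the sliding jaw in m: 0 = closed on the block, 0.025 = end of travel. Slides along the vise's -x, stays where left, takes about 6 N to move. A lip on its top edge reaches 6 mm over the block, which cannot rise until the jaw is open more than 7 mm.
- jaw_grip (a point): Grip point on the sliding jaw's upright pull tab (moves with it), 105 mm above the table, 15 mm below the tab's top; axes as the vise. Tab 14 mm thick in x (sliding direction), 40 mm wide in y, standing on a carriage whose top is 50 mm above the table. A 50 mm gap separates it from the back of the sliding jaw, which is as tall as the tab (119 mm).
- block: Finished part: solid brown wooden block 60 (its x) by 40 (y) by 80 mm tall (z), about 0.16 kg, six 9 mm drilled holes seen on top. Origin at the centre of its underside. Starts upright in the vise, underside 30 mm above the table, its x along the vise's y, its 40 mm thickness between the jaws.
- organiser: Round wooden base of the spinning organiser, radius 95 mm, fixed to the table; origin on the table at the spindle axis. It carries the turntable (disc of radius 105 mm).
- turntable (a joint): Angle of the organiser's turntable, rad, counter-clockwise from above; turns freely either way with slight friction (0.08 N m), stays where left. It need not be turned.
- bay (a point): Centre of the floor of the empty middle bay, on the spindle axis, 23 mm above the table; turns with the turntable, z up. The bay is a straight aisle along this x, open above and at both ends, between wooden cheeks at y = +-34 mm (68 mm clear for the block's 60). Two ledges across the floor, 5 mm high, inner faces at x = +-24.5 mm (49 mm clear for the block's 40).
- cheek (a point): Middle of the top edge of the cheek on the bay's +y side (the other is its mirror image): 90 mm above the bay floor, 10 mm over the seated block's top. Cheeks 100 mm long, 8 mm thick: fingers fit only at the aisle's open ends (closing along the bay's x). Outside each is a pocket to |y| = 88 mm, 60 mm high, with pencils and a ruler at |y| 67 to 79 mm, up to 137 mm above the floor.
- binoculars: Black plastic binoculars lying on the table, 124 mm long (x, -62 to +60 mm) by 114 mm wide (y), 50 mm high; origin on the table below the middle. Leave alone.
- bowl: White ceramic bowl of erasers, rim radius 58 mm, 48 mm high; origin at the centre of its underside. Leave alone.
- tin: Closed blue steel thumb-tack tin with hinged lid, 103 mm (x) by 71 mm (y) by 33 mm high; origin at the centre of its underside. Leave alone.
Mind the look-alikes: they are no part of the job. Of the things shaped like the organiser, the wooden one is meant.

How it is judged (in metres and radians):
On the way, in this order (a step that is already met when the one before it is completed fails the run):
1. the vise jaw has been slid open by at least 12 mm while the block still stands in the vise (value of joint jaw above 0.012 m and distance of block from where it was at the start of the episode below 0.03 m), for 0.1 s.
2. the block stands upright on the bare table, out of the vise, let go and at rest (height (world z) of block below 0.006 m and angle between block's own z axis and vertical below 0.1 rad and horizontal distance between block and vise above 0.08 m and contact force between the fingers and block below 0.1 N and linear speed of block below 0.03 m/s), for 0.2 s.
At the end, for the whole second after the job is handed in: The block stands upright, holes up (within 0.06 rad), flat on the floor of the organiser's bay (within 3.5 mm in height, 9 mm of the bay centre), its 60 mm side running from cheek to cheek (within 0.25 rad), let go and at rest (z of block in the frame of bay between -0.0035 and 0.0035 m and horizontal distance between block and bay below 0.009 m and angle between the x axis of block and the y axis of bay, either way round below 0.25 rad and angle between block's own z axis and vertical below 0.06 rad and contact force between the fingers and block below 0.1 N and linear speed of block below 0.02 m/s); the robot touches nothing.
It fails at once if the block is tipped over (more than 0.7 rad) (angle between block's own z axis and vertical above 0.7 rad).
It fails at once if the block is rammed into the organiser (more than 80 N) (contact force between block and organiser above 80 N).
It fails at once if the block is dropped into the organiser: let go over it with its underside more than 10 mm above the bay floor (horizontal distance between block and bay below 0.08 m and z of block in the frame of bay above 0.01 m and contact force between the fingers and block below 0.05 N).
It fails at once if the binoculars, the bowl or the tin is moved by more than 20 mm (distance of any of binoculars, bowl, tin from where it was at the start of the episode above 0.02 m).
It also fails if it takes over 62 s, if anything falls off the work surface, if the arm or the gripper's body presses on something with over 40 N, if the wrist force passes 120 N, or if a joint passes its speed limit or range.

## Robot

A 6-joint arm with a two-finger parallel gripper is mounted at the origin on the work surface. World frame = base frame: x ahead of the robot, y to its left, z up, the work surface at z = 0. Lengths are in mm, angles in rad, forces in N, time in s.
With the tool pointing down it reaches from about 400 to 925 mm from the base axis. Payload 12.5 kg.
Tool frame: the origin (TCP) lies where the fingers leave the gripper's body, on its centre line; the fingertips stand 78 mm ahead of it and the grasp point (between the pads) lies 59 mm ahead of it (env.nose_length is the distance from the TCP to the fingertips, in mm); z points along the fingers, y is the line along which they close (so a half turn about z gives the same grasp; the last joint's range is limited). The gripper opens to 95 mm and grips with 3 to 60 N. Pads are 20 mm wide; open, the fingers measure 119 mm over their backs; the gripper's body (75 mm by 180 mm) begins 59 mm behind the grasp point.
Start: joints at [-1.297, 0.491, 1.559, -0, 1.092, -0.106], TCP at [231.731, -580.464, 292.261] pointing down, gripper open.
Joint ranges: [-3.1, 3.1], [-0.84, 2.19], [0.05, 2.79], [-1.13, 4.28], [0.06, 2.93], [-2.69, 2.69]. Speed limits (rad/s): [2.22, 2.22, 2.79, 3.14, 3.14, 3.14].

## Interface

Orientations are given as [roll, pitch, yaw] about the fixed x, y, z axes, in that order (R = Rz(yaw) Ry(pitch) Rx(roll)).
In Python, from cell import env gives the robot as it stands. The module is installed in compiled form; this text tells all that it offers.
- The arm moves only by the tool send_rows, never from a script. Its argument "series" is text: rows parted by semicolons, each of 6 numbers parted by spaces: the shift along the tool's x, y, z as a fraction of full scale, then the turn, a rotation vector about the tool's x, y, z as a fraction of full scale. A call has 1 to 5 rows; each row shifts and turns the commanded pose from where the row before left it, along the tool's axes as they then stand; what a row does not reach is not made up. Full scale, the value 1, is 60 mm for a shift and 10 degrees for a turn. A row lasts 1/8 s, in which the tool goes at most 62.5 mm and 10.7 degrees, less where a joint would pass 70% of its speed; a pose out of reach is approached as far as the arm can. A call with a number of a shift or a turn outside -1 to 1 is refused whole. A call with a gripper value outside its range is refused whole. "fingers" is the opening, from 0 (shut) to 1 (fully open), set as the call begins (left out, the last holds). The fingers move at their own pace and stop on an object; the grip force is fixed at half the most. Time passes only in rows, so rows that do not move let the fingers close. It gives the time, the measured TCP pose, the force, the opening and the grip force at its end, in the units of the state.
- env.state(): the state, without advancing time (a new reading comes with each control period).
- env.read_camera(name): name is "scene" or "top" or "wrist"; returns a dict with "color" (480x640x3 uint8, red, green, blue), "z_map" (480x640 float32, mm along the optical axis (not along the pixel's ray), 0 where there is no reading), "fovy" (degrees; the focal length in pixels is half the picture's height over the tangent of half this angle, whatever the lens; pixels are square), "cx", "cy" (the principal point, pixels), "R" (3x3) and "t" (3): a world point X has camera coordinates R X + t. Camera axes: x right, y down, z forward; pixel columns grow to the right and rows downward; lengths in mm; the calibration is good to about 2 mm. The wrist camera is an equidistant fisheye: a pixel r from the principal point sees the ray r / f radians off the axis. A picture is of the moment at which its call begins.
- env.job_done(): hands the job in; it is judged then, once.
The state is a dict: "t": time; "joints": joint angles; "qvel": joint speeds; "tau": joint torques, N m; "eef_pos": TCP position; "tcp_rot": TCP orientation; "ft_force": force on the tool from outside, world axes, zero at the start; "moment": the same for the moment, N m; "opening": opening from 0.0 (shut) to 1.0 (fully open); "grip_force": force on a finger pad.
Only numpy, scipy, OpenCV 4.12 (cv2) and the standard library are available. Lean on these libraries where they do the work, as an engineer would, in place of code of your own. Each camera call takes 0.05 s, during which the arm holds its last target. There are 200 camera calls.

## Working session

There is one attempt and no reset: what is moved stays moved. The work goes in short steps, Python scripts to look and compute and a tool call to move; the robot and the scene stay as the last step left them, time stands still between calls to the robot, and variables do not carry over. Pictures are saved under pics/ and viewed, at most 10 in all, crops included, and the job is handed in when it is done.

Besides the shell and the picture viewer there is one more tool, called after "Emit:" as a command line: name --argument value ..., lists and objects as JSON in quotes. send_rows: Moves the arm, as the interface text tells. Shift numbers are shares of 60 mm and turn numbers shares of 10 degrees, none past 1 either way. Its arguments: {"type":"object","properties":{"series":{"type":"string"},"fingers":{"type":"number"}},"required":["series"]}

```bash
mkdir -p pics
cat > h.py <<'E'
import numpy as np, cv2
from cell import env
def shot(n):
    d=env.read_camera(n); np.savez(f'pics/{n}.npz',**d); return d
def load(n): return dict(np.load(f'pics/{n}.npz'))
def cloud(d):
    h,w=d['z_map'].shape; f=h/2/np.tan(np.radians(float(d['fovy']))/2)
    u,v=np.meshgrid(np.arange(w),np.arange(h)); z=d['z_map']
    P=np.stack([(u-d['cx'])/f*z,(v-d['cy'])/f*z,z],-1)
    X=(P-d['t'])@d['R']; X[z==0]=np.nan; return X
E
python3 - <<'E'
from h import *
for n in('scene','top'):
    d=shot(n); cv2.imwrite(f'pics/{n}1.png',d['color'][...,::-1]); print(n,d['fovy'],d['R'],d['t'])
print(env.state())
E
```

```text
scene 52.732595583201885 [[-0.57692179  0.81677645  0.00612187]
 [ 0.45969994  0.3308814  -0.82413195]
 [-0.67515718 -0.47264545 -0.56636477]] [ 236.89761621 -209.4966784  1480.4531879 ]
top 42.734670229456476 [[ 0.01614712 -0.99986692 -0.00232492]
 [-0.99720554 -0.01593443 -0.07298773]
 [ 0.07294097  0.00349696 -0.99733013]] [  98.8956106   559.68121728 1339.83937141]
{'t': 0.1, 'joints': array([-1.29661052e+00,  4.91480825e-01,  1.55939698e+00, -8.72114754e-06,
        1.09165886e+00, -1.05588583e-01]), 'qvel': array([ 0.00119715, -0.0014198 , -0.00073794,  0.00271213,  0.00133764,
        0.00192047]), 'tau': array([ 2.66123963e-03, -6.13626623e+01, -2.58605182e+01,  6.93205814e-02,
        4.69815591e-02, -2.13676782e-05]), 'eef_pos': array([ 231.68377128, -580.3259981 ,  291.72868939]), 'tcp_rot': array([-3.14065309e+00, -9.17985847e-05,  3.79778372e-01]), 'ft_force': array([0.10359138, 0.09983014, 0.15134355]), 'moment': array([-0.01617893, -0.03088252, -0.03265982]), 'grip_force': 0.0, 'opening': 0.9995706245862258}
```

View pics/scene1.png

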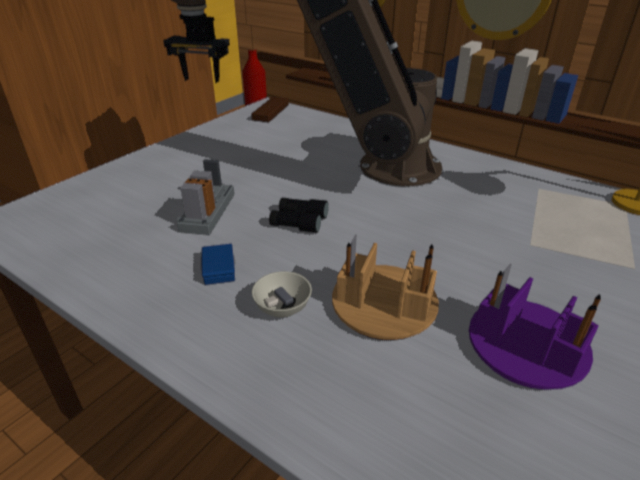

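View pics/top1.png

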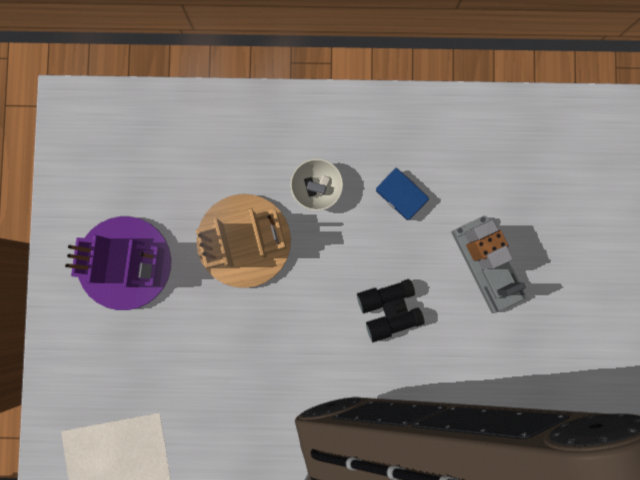

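The scene picture shows the vise with the brown block at about (200,195), the binoculars at (300,213), the tin at (218,263), the bowl at (282,295), the wooden organiser at (386,295) and the purple look-alike at (530,335). In the top picture the vise is at (490,262), with the block at (490,245) and the tab at (510,288). The wooden organiser is at (244,240), and the bay runs roughly down the image.

```bash
python3 - <<'E'
from h import *
d=load('top'); X=cloud(d); hsv=cv2.cvtColor(d['color'],cv2.COLOR_RGB2HSV)
def box(u0,u1,v0,v1,m): 
    M=np.zeros(m.shape,bool); M[v0:v1,u0:u1]=1; return m&M
def rect(name,M):
    p=X[M]; r=cv2.minAreaRect(p[:,:2].astype(np.float32)); print(name,len(p),'mean',p.mean(0).round(1),'rect',np.round(r[0],1),np.round(r[1],1),round(r[2],1)); return r
z=X[...,2]; H,S,V=cv2.split(hsv)
print('table z',np.nanmedian(z[330:380,180:300]))
br=(S>110)&(H<20)
V0=(445,540,205,320)
rect('blocktop',box(*V0,br&(z>102)&(z<116)))
rect('jaws+tab',box(*V0,~br&(z>113)&(z<130)))
n,l,st,c=cv2.connectedComponentsWithStats(box(*V0,~br&(z>113)&(z<130)).astype(np.uint8))
for i in range(1,n):
    if st[i,4]>15: rect('  comp',l==i)
rect('bed',box(*V0,(z>24)&(z<36)))
rect('vise all',box(*V0,(z>15)))
O=(190,300,185,295)
rect('disc',box(*O,(z>14)&(z<30)))
m=box(*O,(z>106)&(z<118))
n,l,st,c=cv2.connectedComponentsWithStats(m.astype(np.uint8))
for i in range(1,n):
    if st[i,4]>15: rect('  cheek',l==i)
m=box(*O,(z>12)); cs,_=cv2.findContours(m.astype(np.uint8),0,1)
(cx,cy),r=cv2.minEnclosingCircle(X[box(*O,(z>14)&(z<30))][:,:2].astype(np.float32)); print('circle',cx,cy,r)
for nm,b in dict(bino=(350,430,270,350),bowl=(285,350,155,215),tin=(370,435,160,225)).items(): rect(nm,box(*b,z>12))
u,s,_=np.s_[0],0,0
d2=np.hstack([cv2.resize(d['color'][205:325,440:560],(480,480),interpolation=2)])
E
python3 - <<'E'
import sys; sys.path.insert(0,'.')
from h import *
import os; os.chdir('.')
d=load('scene'); X=cloud(d); z=X[...,2]; H,S,V=cv2.split(cv2.cvtColor(d['color'],cv2.COLOR_RGB2HSV))
def rep(nm,M):
    p=X[M]; r=cv2.minAreaRect(p[:,:2].astype(np.float32)); print(nm,len(p),p.mean(0).round(1),np.round(r[0],1),np.round(r[1],1),round(r[2],1))
B=np.zeros(z.shape,bool); B[140:240,165:245]=1
rep('s blocktop',B&(S>110)&(H<20)&(z>106)&(z<114)); rep('s jawtabs',B&(S<80)&(z>115)&(z<124)); rep('s bed',B&(z>25)&(z<36))
B[:]=0; B[235:345,325:445]=1
rep('s disc',B&(z>14)&(z<30)); (a,b),r=cv2.minEnclosingCircle(X[B&(z>14)&(z<28)][:,:2].astype(np.float32)); print(a,b,r)
n,l,st,c=cv2.connectedComponentsWithStats((B&(z>108)&(z<117)).astype(np.uint8))
for i in range(1,n):
    if st[i,4]>10: rep('  cheek',l==i)
E
```

```text
table z -0.45185670833525143
blocktop 418 mean [ 567.3 -260.4  109.5] rect [ 566.4 -262.6] [38.7 60.2] 26.9
jaws+tab 741 mean [ 548.4 -272.2  119. ] rect [ 537.8 -278. ] [154.5  46.3] 27.2
  comp 262 mean [ 596.1 -248.5  119. ] rect [ 594.8 -249.2] [26.9 44.6] 27.2
  comp 332 mean [ 540.1 -276.4  118.9] rect [ 540.2 -277. ] [30.7 46.2] 26.1
  comp 135 mean [ 474.9 -308.8  119.4] rect [ 475.3 -309.2] [14.3 40.6] 28.2
bed 1191 mean [ 508.2 -278.    30.2] rect [ 529.7 -282.2] [202.7  81.8] 26.7
vise all 3744 mean [ 529.6 -272.3   67.4] rect [ 529.4 -282. ] [203.2  82.5] 26.7
disc 5209 mean [572.9 256.3  22.5] rect [576.7 243.9] [208.8 244. ] 9.2
  cheek 186 mean [583.7 224.6 111.4] rect [584.3 224.9] [98.4  8.5] 15.7
  cheek 196 mean [562.6 297.3 112.2] rect [563.  297.7] [98.4  8.7] 15.3
circle 596.4758911132812 234.8709259033203 139.2450714111328
bino 2439 mean [426.2 -62.3  39.5] rect [426.6 -65.4] [113.3 123.9] 18.1
bowl 1813 mean [701.1 101.3  30.3] rect [698.1 100.9] [114.5 112.1] 1.2
tin 1454 mean [682.  -88.6  32.2] rect [682.8 -89.3] [102.8  73.9] 47.9
s blocktop 123 [ 560.4 -258.   109.5] [ 566.9 -260.7] [41.6 59.2] 24.8
s jawtabs 303 [ 554.9 -268.2  118.3] [ 541.3 -276.6] [155.6  44.9] 27.1
s bed 513 [ 552.8 -250.1   30.4] [ 529.5 -281.4] [212.4  81.5] 26.4
s disc 3941 [601.7 274.8  22.9] [582. 269.] [193.9 199.3] 71.0
573.8770751953125 261.8070983886719 106.56187438964844
  cheek 151 [588.2 227.8 112.1] [583.6 226.1] [99.9  8.3] 16.0
  cheek 17 [584.6 191.1 112.2] [582.9 190.8] [29.3  1.1] 15.6
  cheek 158 [567.6 300.6 112.2] [564.6 299.5] [101.3   8.2] 15.8
  cheek 18 [615.1 198.9 112.6] [613.8 199.5] [5.7 8.9] 52.2
  cheek 16 [574.1 336.6 112.4] [573.6 336.6] [3.7 8.2] 27.7
```

```bash
cat >> h.py <<'E'
def need(x,y,z,yaw):
    """turn (in 10deg about tool z), then shifts in 60mm along tool axes after that turn"""
    s=env.state(); p=s['eef_pos']; c=np.degrees(s['tcp_rot'][2]); a=np.radians(yaw)
    d=np.array([x,y,z])-p
    turn=-((yaw-c+180)%360-180)/10
    print('turn',round(turn,3),'shift',np.round([d[0]*np.cos(a)+d[1]*np.sin(a),d[0]*np.sin(a)-d[1]*np.cos(a),-d[2]],1)/60,'rot',s['tcp_rot'].round(4),'t',s['t'])
E
python3 -c "
from h import *
need(474.8,-309,200,116.8)"
```

```text
turn -9.504 shift [2.21       5.655      1.52833333] rot [-3.1407e+00 -1.0000e-04  3.7980e-01] t 0.1
```

Emit:
send_rows --series "0 0 0 0 0 -1;0 0 0 0 0 -1;0 0 0 0 0 -1;0 0 0 0 0 -1;0 0 0 0 0 -1" --fingers 0.5

```text
t: 0.72
eef_pos: [231.7, -580.4, 291.9]
tcp_rot: [-3.141, -0.001, 1.258]
ft_force: [0.3, 0.4, 0.7]
opening: 0.537
grip_force: 0.0
```

Emit:
send_rows --series "0 0 0 0 0 -1;0 0 0 0 0 -1;0 0 0 0 0 -1;0 0 0 0 0 -1;0 0 0 0 0 -0.5"

```text
t: 1.35
eef_pos: [231.7, -580.4, 291.9]
tcp_rot: [3.141, -0.001, 2.042]
ft_force: [0.3, 0.3, 0.1]
opening: 0.502
grip_force: 0.0
```

```bash
python3 -c "
from h import *
need(474.8,-309,200,116.8)"
```

```text
turn 0.02 shift [2.21       5.65666667 1.53166667] rot [ 3.1415e+00 -6.0000e-04  2.0420e+00] t 1.35
```

Emit:
send_rows --series "0.36 0.94 0.2 0 0 0.02;0.37 0.94 0.2 0 0 0;0.37 0.94 0.25 0 0 0;0.37 0.94 0.25 0 0 0;0.37 0.94 0.3 0 0 0"

```text
t: 1.98
eef_pos: [435.1, -354.5, 220.0]
tcp_rot: [3.141, 0.0, 2.034]
ft_force: [0.8, -0.4, -0.2]
opening: 0.5
grip_force: 0.0
```

Emit:
send_rows --series "0.37 0.94 0.3 0 0 0;0 0 0 0 0 0;0 0 0 0 0 0"

```text
t: 2.35
eef_pos: [474.0, -311.6, 202.6]
tcp_rot: [-3.141, -0.0, 2.035]
ft_force: [0.1, -0.9, 1.0]
opening: 0.501
grip_force: 0.0
```

Run:
```python
from h import *
need(474.8,-309,164,116.8)
```

```text
turn -0.02 shift [0.03166667 0.03166667 0.64333333] rot [-3.1413e+00 -1.0000e-04  2.0351e+00] t 2.35
```

Emit:
send_rows --series "0.03 0.03 0.3 0 0 -0.02;0 0 0.34 0 0 0;0 0 0 0 0 0"

```text
t: 2.72
eef_pos: [473.8, -310.1, 163.7]
tcp_rot: [-3.141, -0.001, 2.036]
ft_force: [-0.4, -0.2, -0.3]
opening: 0.501
grip_force: 0.0
```

Emit:
send_rows --series "0 0 0 0 0 0;0 0 0 0 0 0;0 0 0 0 0 0;0 0 0 0 0 0;0 0 0 0 0 0" --fingers 0

```text
t: 3.35
eef_pos: [474.1, -309.5, 164.6]
tcp_rot: [-3.14, 0.0, 2.038]
ft_force: [-8.9, -3.9, 4.8]
opening: 0.148
grip_force: 30.0
```

Emit:
send_rows --series "0 -0.07 0 0 0 0;0 -0.09 0 0 0 0;0 -0.09 0 0 0 0;0 -0.1 0 0 0 0;0 0 0 0 0 0"

```text
t: 3.98
eef_pos: [456.1, -318.5, 164.6]
tcp_rot: [3.141, 0.0, 2.038]
ft_force: [0.0, 1.8, 4.9]
opening: 0.143
grip_force: 30.0
```

Emit:
send_rows --series "0 0 0 0 0 0;0 0 0 0 0 0;0 0 0 0 0 0" --fingers 0.5

```text
t: 4.35
eef_pos: [456.1, -318.5, 164.1]
tcp_rot: [-3.141, -0.0, 2.038]
ft_force: [0.1, 0.0, -0.5]
opening: 0.407
grip_force: 0.0
```

Emit:
send_rows --series "0 0 -0.3 0 0 0;0 0 -0.7 0 0 0;0 0 -0.7 0 0 0.5;0 0 0 0 0 1;0 0 0 0 0 1" --fingers 1

```text
t: 4.97
eef_pos: [456.1, -318.5, 266.8]
tcp_rot: [3.141, 0.001, 1.596]
ft_force: [-1.3, -0.4, -0.4]
opening: 0.931
grip_force: 0.0
```

Emit:
send_rows --series "0 0 0 0 0 1;0 0 0 0 0 1;0 0 0 0 0 1;0 0 0 0 0 1;0 0 0 0 0 1"

```text
t: 5.6
eef_pos: [456.0, -318.5, 266.2]
tcp_rot: [-3.141, 0.0, 0.723]
ft_force: [0.5, -0.3, 0.4]
opening: 0.999
grip_force: 0.0
```

Emit:
send_rows --series "0 0 0 0 0 1;0 0 0 0 0 0.5;0 0 0 0 0 0"

```text
t: 5.98
eef_pos: [456.1, -318.4, 266.2]
tcp_rot: [-3.142, 0.0, 0.468]
ft_force: [-0.5, 1.1, -0.7]
opening: 1.001
grip_force: 0.0
```

Run:
```python
from h import *
need(566.6,-262.8,200,26.8)
d=shot('top'); X=cloud(d); z=X[...,2]; H,S,V=cv2.split(cv2.cvtColor(d['color'],cv2.COLOR_RGB2HSV))
B=np.zeros(z.shape,bool); B[205:325,445:545]=1
for nm,M in dict(block=B&(S>110)&(H<20)&(z>102)&(z<116),jaws=B&(S<=110)&(z>113)&(z<128)).items():
    n,l,st,c=cv2.connectedComponentsWithStats(M.astype(np.uint8))
    for i in range(1,n):
        if st[i,4]>15:
            r=cv2.minAreaRect(X[l==i][:,:2].astype(np.float32)); print(nm,np.round(r[0],1),np.round(r[1],1),round(r[2],1))
cv2.imwrite('pics/top2.png',cv2.resize(d['color'][180:340,420:580,::-1],(480,480)))
```

```text
turn 0.0 shift [2.06333333 0.00333333 1.10333333] rot [-3.1415e+00  2.0000e-04  4.6780e-01] t 5.975
block [ 565.7 -262.8] [38.8 60.2] 25.1
jaws [ 595.7 -248.9] [25.1 45.2] 27.4
jaws [ 522.  -285.7] [31.  45.2] 26.8
```

View pics/top2.png

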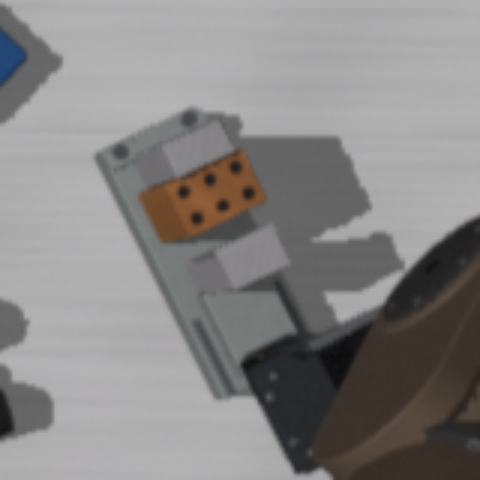

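The crop shows the sliding jaw about 20 mm open (gap at (235,230)), and the block still standing against the fixed jaw at (203,195).

Emit:
send_rows --series "0.7 0 0 0 0 0;0.7 0 0 0 0 0;0.66 0 0.3 0 0 0;0 0 0.4 0 0 0;0 0 0 0 0 0"

```text
t: 6.65
eef_pos: [566.1, -262.2, 222.6]
tcp_rot: [-3.139, 0.002, 0.469]
ft_force: [0.7, 0.2, 1.1]
opening: 1.0
grip_force: 0.0
```

```bash
python3 -c "
from h import *
need(566.6,-262.8,144,26.8)"
```

```text
turn 0.009 shift [0.00333333 0.01166667 1.31      ] rot [-3.1388e+00  1.9000e-03  4.6940e-01] t 6.65
```

Emit:
send_rows --series "0 0.01 0.4 0 0 0;0 0 0.4 0 0 0;0 0 0.3 0 0 0;0 0 0.21 0 0 0;0 0 0 0 0 0"

```text
t: 7.28
eef_pos: [566.6, -263.5, 145.3]
tcp_rot: [-3.141, 0.001, 0.467]
ft_force: [-0.3, -0.1, -0.3]
opening: 1.005
grip_force: 0.0
```

Emit:
send_rows --series "0 0 0 0 0 0;0 0 0 0 0 0;0 0 0 0 0 0;0 0 0 0 0 0" --fingers 0

```text
t: 7.78
eef_pos: [566.7, -263.3, 145.9]
tcp_rot: [3.142, -0.0, 0.467]
ft_force: [-0.3, 2.0, 0.4]
opening: 0.638
grip_force: 0.7
```

Emit:
send_rows --series "0 0 0 0 0 0;0 0 0 0 0 0"

```text
t: 8.02
eef_pos: [566.7, -263.3, 145.9]
tcp_rot: [3.142, -0.0, 0.467]
ft_force: [-0.9, 1.1, 2.9]
opening: 0.629
grip_force: 30.0
```

Emit:
send_rows --series "-0.03 0 -0.05 0 0 0;-0.03 0 -0.1 0 0 0;0 0 -0.3 0 0 0;0 0 -0.5 0 0 0;0 0 -0.5 0 0 0"

```text
t: 8.65
eef_pos: [563.5, -265.0, 234.7]
tcp_rot: [3.141, -0.0, 0.467]
ft_force: [0.8, -0.5, -2.5]
opening: 0.63
grip_force: 30.0
```

Emit:
send_rows --series "0 0 -0.5 0 0 0;0 0 -0.3 0 0 0;0 0 0 0 0 0;0 0 0 0 0 0"

```text
t: 9.15
eef_pos: [563.2, -264.8, 280.4]
tcp_rot: [-3.141, 0.0, 0.467]
ft_force: [-0.4, 0.7, -1.8]
opening: 0.629
grip_force: 30.0
```

```bash
python3 -c "
from h import *
need(540,40,270,15.7)"
```

```text
turn 1.106 shift [ 1.00166667 -4.995       0.17333333] rot [-3.1413e+00  3.0000e-04  4.6700e-01] t 9.15
```

Emit:
send_rows --series "0 0 0 0 0 0.4;0 0 0 0 0 0.4;0 0 0 0 0 0.3;0 -0.2 0 0 0 0;0.1 -0.4 0 0 0 0"

```text
t: 9.78
eef_pos: [559.0, -227.9, 280.0]
tcp_rot: [-3.141, 0.001, 0.275]
ft_force: [-0.8, 0.4, -2.3]
opening: 0.632
grip_force: 30.0
```

Emit:
send_rows --series "0.1 -0.6 0 0 0 0;0.1 -0.6 0 0 0 0;0.1 -0.6 0 0 0 0;0.1 -0.6 0 0 0 0;0.1 -0.6 0 0 0 0"

```text
t: 10.4
eef_pos: [538.6, -44.7, 280.7]
tcp_rot: [-3.141, 0.0, 0.277]
ft_force: [0.6, -0.0, -2.2]
opening: 0.63
grip_force: 30.0
```

Emit:
send_rows --series "0.1 -0.5 0 0 0 0;0.1 -0.5 0 0 0 0;0.1 -0.3 0 0 0 0;0.1 -0.1 0 0 0 0;0 0 0 0 0 0"

```text
t: 11.02
eef_pos: [540.1, 40.2, 280.5]
tcp_rot: [3.141, -0.0, 0.276]
ft_force: [-0.2, -0.1, -1.9]
opening: 0.63
grip_force: 30.0
```

```bash
python3 -c "
from h import *
need(540,40,115.9,15.7)"
```

```text
turn 0.01 shift [-1.66666667e-03  3.33333333e-03  2.74333333e+00] rot [ 3.1413e+00 -1.0000e-04  2.7580e-01] t 11.025
```

Emit:
send_rows --series "0 0 0.5 0 0 0;0 0 0.6 0 0 0;0 0 0.6 0 0 0;0 0 0.5 0 0 0;0 0 0.3 0 0 0"

```text
t: 11.65
eef_pos: [539.6, 39.0, 129.1]
tcp_rot: [-3.141, 0.002, 0.274]
ft_force: [-0.3, 0.5, -2.0]
opening: 0.63
grip_force: 30.0
```

Emit:
send_rows --series "0 0 0.1 0 0 0;0 0 0.06 0 0 0;0 0 0.03 0 0 0;0 0 0.02 0 0 0;0 0 0 0 0 0"

```text
t: 12.28
eef_pos: [539.8, 40.0, 118.3]
tcp_rot: [3.141, -0.0, 0.275]
ft_force: [0.3, 0.2, -2.0]
opening: 0.632
grip_force: 30.0
```

Emit:
send_rows --series "0 0 0.02 0 0 0;0 0 0.02 0 0 0;0 0 0 0 0 0"

```text
t: 12.65
eef_pos: [539.8, 40.1, 115.8]
tcp_rot: [3.141, -0.0, 0.275]
ft_force: [-0.3, -0.0, 1.9]
opening: 0.633
grip_force: 30.0
```

Contact with the table. Release, rise and look.

Emit:
send_rows --series "0 0 0 0 0 0;0 0 0 0 0 0;0 0 0 0 0 0;0 0 0 0 0 0;0 0 0 0 0 0" --fingers 1

```text
t: 13.28
eef_pos: [539.8, 40.0, 115.6]
tcp_rot: [3.141, -0.0, 0.275]
ft_force: [-0.1, -0.0, 0.2]
opening: 0.998
grip_force: 0.0
```

Emit:
send_rows --series "0 0 -0.3 0 0 0;0 0 -0.7 0 0 0;0 0 -0.8 0 0 0;0 0 -0.2 0 0 -0.4;0 0 0 0 0 -1"

```text
t: 13.9
eef_pos: [540.0, 40.0, 237.1]
tcp_rot: [3.14, -0.002, 0.524]
ft_force: [0.4, 0.4, -0.6]
opening: 0.997
grip_force: 0.0
```

Emit:
send_rows --series "0 0 0 0 0 -1;0 0 0 0 0 -1;0 0 0 0 0 -1;0 0 0 0 0 -1;0 0 0 0 0 -1"

```text
t: 14.52
eef_pos: [539.7, 40.0, 235.6]
tcp_rot: [-3.142, 0.0, 1.398]
ft_force: [0.6, -0.2, -0.6]
opening: 0.996
grip_force: 0.0
```

Emit:
send_rows --series "0 0 0 0 0 -1;0 0 0 0 0 -1;0 0 0 0 0 -0.6;0 0 0 0 0 0"

```text
t: 15.02
eef_pos: [539.7, 40.0, 235.6]
tcp_rot: [-3.142, 0.0, 1.845]
ft_force: [-0.3, -0.4, 0.2]
opening: 0.999
grip_force: 0.0
```

Run:
```python
from h import *
need(540,40,115.8,105.7)
d=shot('top'); S=shot('scene')
for n,d in(('top',d),('scene',S)):
    X=cloud(d); z=X[...,2]; Hh,Ss,V=cv2.split(cv2.cvtColor(d['color'],cv2.COLOR_RGB2HSV))
    M=(Ss>100)&(Hh<20)&(abs(X[...,0]-540)<60)&(abs(X[...,1]-40)<60)
    T=M&(z>70)&(z<90); p=X[T]; print(n,M.sum(),len(p))
    if len(p)>20:
        r=cv2.minAreaRect(p[:,:2].astype(np.float32)); print(np.round(r[0],1),np.round(r[1],1),round(r[2],1),p[:,2].mean())
cv2.imwrite('pics/sc3.png',S['color'][100:340,150:470,::-1])
```

```text
turn 0.002 shift [-1.66666667e-03  5.00000000e-03  1.99666667e+00] rot [-3.1416e+00  1.0000e-04  1.8451e+00] t 15.025
top 0 0
scene 1254 384
[541.5  39.3] [44.9 61.4] 15.2 78.28279639859737
```

View pics/sc3.png

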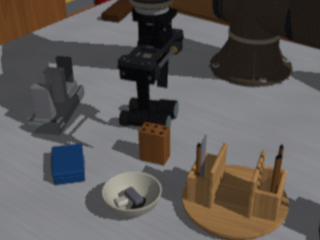

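The scene crop shows the block standing upright on the bare table at (154,143), clear of the other things, with the gripper above it. Regrasp across the 40 mm side.

Emit:
send_rows --series "0 0 0.5 0 0 0;0 0 0.6 0 0 0;0 0 0.5 0 0 0;0 0 0.4 0 0 0;0 0 0 0 0 0"

```text
t: 15.75
eef_pos: [539.2, 40.0, 114.4]
tcp_rot: [-3.139, -0.001, 1.844]
ft_force: [0.5, -0.1, 1.1]
opening: 1.003
grip_force: 0.0
```

Emit:
send_rows --series "0 0 0 0 0 0;0 0 0 0 0 0;0 0 0 0 0 0;0 0 0 0 0 0;0 0 0 0 0 0" --fingers 0

```text
t: 16.38
eef_pos: [539.8, 40.0, 115.8]
tcp_rot: [3.141, 0.0, 1.846]
ft_force: [-0.3, 0.6, -0.4]
opening: 0.529
grip_force: 0.0
```

Emit:
send_rows --series "0 0 0 0 0 0;0 0 0 0 0 0;0 0 0 0 0 0"

```text
t: 16.75
eef_pos: [539.7, 40.0, 115.6]
tcp_rot: [-3.142, 0.0, 1.846]
ft_force: [-0.9, 0.2, 0.8]
opening: 0.42
grip_force: 30.0
```

Emit:
send_rows --series "0 0 -0.2 0 0 0;0 0 -0.5 0 0 0;0 0 -0.6 0 0 0;0 0 -0.6 0 0 0;0 0 -0.6 0 0 0"

```text
t: 17.38
eef_pos: [539.5, 40.1, 267.5]
tcp_rot: [3.141, 0.0, 1.846]
ft_force: [0.7, -0.2, -2.7]
opening: 0.422
grip_force: 30.0
```

```bash
python3 -c "
from h import *
need(573.9,261.8,310,105.7)"
```

```text
turn 0.006 shift [ 3.40166667  1.55333333 -0.70833333] rot [3.1414e+00 2.0000e-04 1.8459e+00] t 17.375
```

Emit:
send_rows --series "0 0 -0.3 0 0 0;0.2 0.1 -0.3 0 0 0;0.4 0.2 -0.1 0 0 0;0.5 0.2 0 0 0 0;0.5 0.25 0 0 0 0"

```text
t: 18.0
eef_pos: [556.7, 145.5, 308.4]
tcp_rot: [3.141, 0.0, 1.846]
ft_force: [0.4, -0.3, -2.1]
opening: 0.415
grip_force: 30.0
```

Emit:
send_rows --series "0.5 0.25 0 0 0 0;0.5 0.2 0 0 0 0;0.4 0.2 0 0 0 0;0.3 0.1 0 0 0 0;0.1 0.05 0 0 0 0"

```text
t: 18.62
eef_pos: [573.6, 262.3, 307.8]
tcp_rot: [-3.141, 0.0, 1.847]
ft_force: [0.1, -0.3, -1.7]
opening: 0.421
grip_force: 30.0
```

Emit:
send_rows --series "0 0 0 0 0 0;0 0 0 0 0 0"

```text
t: 18.88
eef_pos: [573.9, 260.9, 307.7]
tcp_rot: [-3.141, 0.0, 1.845]
ft_force: [0.6, -0.3, -2.0]
opening: 0.416
grip_force: 30.0
```

Run:
```python
from h import *
print(env.state()['eef_pos'])
need(573.9,261.8,145,105.7)
S=shot('scene'); T=shot('top'); W=shot('wrist')
for n,d in(('top',T),('scene',S)):
    X=cloud(d); z=X[...,2]; R=(abs(X[...,0]-574)<110)&(abs(X[...,1]-262)<110)
    n1,l,st,c=cv2.connectedComponentsWithStats((R&(z>108)&(z<117)).astype(np.uint8))
    for i in range(1,n1):
        if st[i,4]>50:
            r=cv2.minAreaRect(X[l==i][:,:2].astype(np.float32)); print(n,'cheek',st[i,4],np.round(r[0],1),np.round(r[1],1),round(r[2],1))
    Hh,Ss,V=cv2.split(cv2.cvtColor(d['color'],cv2.COLOR_RGB2HSV))
    M=R&(z>262)&(z<284)&(Ss>100)&(Hh<20)
    if M.sum()>20:
        r=cv2.minAreaRect(X[M][:,:2].astype(np.float32)); print(n,'blk',M.sum(),np.round(r[0],1),np.round(r[1],1),round(r[2],1),X[M][:,2].mean())
    # block side faces: lowest points
    M=R&(z>185)&(z<284)&(Ss>100)&(Hh<20); 
    if M.sum(): print('blk z',np.nanpercentile(z[M],[1,99]))
cv2.imwrite('pics/w4.png',W['color'][...,::-1]); print(W['fovy'],W['R'],W['t'])
cv2.imwrite('pics/s4.png',cv2.resize(S['color'][140:380,280:500,::-1],None,fx=2,fy=2))
```

```text
[573.86629268 260.87613095 307.71730812]
turn 0.002 shift [0.015      0.005      2.71166667] rot [-3.1415e+00  2.0000e-04  1.8452e+00] t 18.875
scene cheek 153 [584.6 226.2] [100.3   8.2] 15.9
scene cheek 159 [565.1 299.5] [102.1   8.3] 15.8
scene blk 191 [585.8 272.3] [35.8 68.5] 51.4 268.7034824670454
blk z [196.1482488  272.66008012]
65.70646984690485 [[ 9.62785033e-01  2.70268326e-01 -1.14351912e-04]
 [ 2.58295756e-01 -9.20010083e-01  2.94728263e-01]
 [ 7.95505093e-02 -2.83789497e-01 -9.55581100e-01]] [-622.40420449   54.00248726  435.15325078]
```

View pics/w4.png

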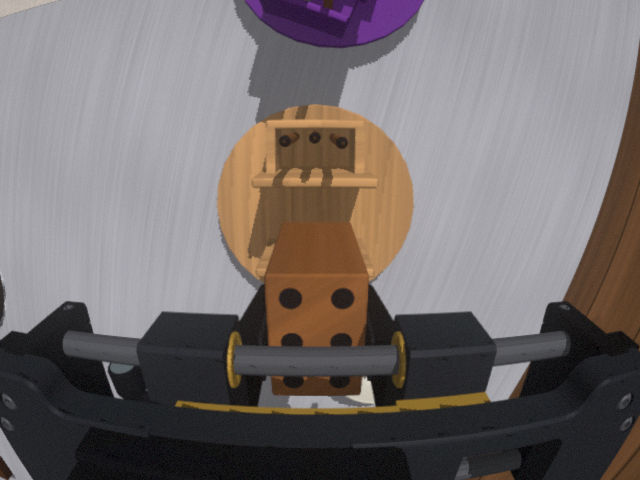

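View pics/s4.png

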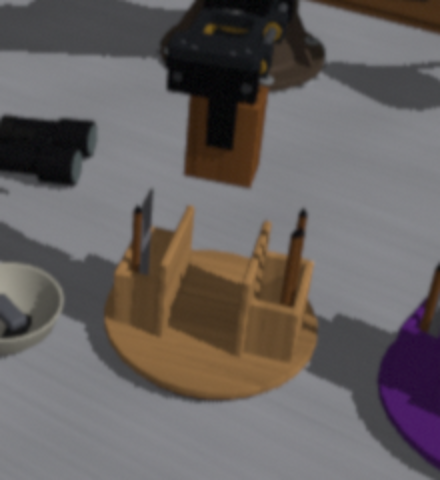

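The wrist picture shows the block held at (316,290), its front face between rows 222 (underside) and 274 (top), over the bay with the far cheek at row 181. The scene crop shows it upright over the bay at (230,130). Next I measure the block and bay together with the wrist depth.

```bash
cat >> h.py <<'E'
def fish(d):
    h,w=d['z_map'].shape; f=h/2/np.tan(np.radians(float(d['fovy']))/2)
    u,v=np.meshgrid(np.arange(w)-d['cx'],np.arange(h)-d['cy']); r=np.hypot(u,v)+1e-9; z=d['z_map']
    k=np.tan(r/f)/r; P=np.stack([u*k*z,v*k*z,z],-1); X=(P-d['t'])@d['R']; X[z==0]=np.nan; return X
def bay(X,c,yaw=15.7):
    """coordinates relative to c along bay x, bay y"""
    a=np.radians(yaw); D=X[...,:2]-np.array(c); return D@np.array([[np.cos(a),-np.sin(a)],[np.sin(a),np.cos(a)]])
E
python3 - <<'E'
from h import *
W=load('wrist'); X=fish(W); z=X[...,2]; B=bay(X,(573.87,260.88))
def med(nm,v0,v1,u0,u1,zl,zh):
    s=np.s_[v0:v1,u0:u1]; m=(z[s]>zl)&(z[s]<zh); p=np.c_[B[s][m],z[s][m]]; print(nm,len(p),np.percentile(p,[2,50,98],axis=0).round(1).tolist()); return p
p=med('face',230,268,285,350,190,275)
print('face slope dy/dx',np.polyfit(p[:,0],p[:,1],1)[0], 'dy/dz',np.polyfit(p[:,2],p[:,1],1)[0])
med('top',276,330,275,360,262,285)
med('far cheek',165,195,245,390,106,118)
med('near cheek L',245,285,245,275,106,118); med('near cheek R',245,285,360,385,106,118)
m=(z>15)&(z<30)&(np.hypot(*np.moveaxis(B,-1,0))<125); cs=X[m][:,:2].astype(np.float32)
hull=cv2.convexHull(cs); print('disc',cv2.minEnclosingCircle(hull))
med('underside',200,240,270,365,185,200)
E
```

```text
face 2463 [[-14.6, 29.8, 212.0], [-0.2, 30.3, 241.7], [14.4, 30.8, 263.9]]
face slope dy/dx -0.00021527065904932495 dy/dz 0.001238667479476538
top 4572 [[-16.0, 6.8, 270.7], [-0.2, 18.6, 271.9], [15.6, 29.3, 273.0]]
far cheek 1320 [[-49.4, 37.5, 106.8], [-2.2, 41.6, 112.4], [45.7, 45.1, 114.0]]
near cheek L 104 [[-51.5, -38.0, 107.4], [-47.6, -32.5, 112.3], [-43.2, -30.3, 114.1]]
near cheek R 72 [[41.8, -38.3, 106.9], [44.8, -32.8, 111.9], [47.8, -30.6, 114.0]]
disc ((571.3136596679688, 262.86431884765625), 105.19284057617188)
underside 219 [[-19.6, 29.6, 194.1], [-0.6, 30.3, 197.4], [18.4, 30.8, 199.8]]
```

Emit:
send_rows --series "0.03 0 0.3 0 0 0;0 0 0.4 0 0 0;0 0 0.3 0 0 0;0 0 0.1 0 0 0;0 0 0 0 0 0"

```text
t: 19.65
eef_pos: [573.5, 263.2, 241.8]
tcp_rot: [-3.142, 0.0, 1.846]
ft_force: [0.2, 0.2, -2.0]
opening: 0.422
grip_force: 30.0
```

Emit:
send_rows --series "0 0 0 0 0 0;0 0 0 0 0 0"

```text
t: 19.9
eef_pos: [573.5, 263.4, 242.3]
tcp_rot: [3.141, 0.0, 1.846]
ft_force: [-0.1, -0.8, -2.5]
opening: 0.416
grip_force: 30.0
```

Run:
```python
from h import *
e=env.state()['eef_pos']; print(e,env.state()['tcp_rot'])
W=shot('wrist'); S=shot('scene')
for n,X in(('w',fish(W)),('s',cloud(S))):
    z=X[...,2]; B=bay(X,e[:2]); d=W if n=='w' else S
    Hh,Ss,V=cv2.split(cv2.cvtColor(d['color'],cv2.COLOR_RGB2HSV))
    def med(nm,m):
        p=np.c_[B[m],z[m]]
        if len(p)>5: print(n,nm,len(p),np.percentile(p,[2,50,98],axis=0).round(1).tolist())
    x,y=B[...,0],B[...,1]
    med('far cheek',(z>109)&(z<117)&(abs(x)<60)&(y>33)&(y<50))
    med('near cheek',(z>109)&(z<117)&(abs(x)<60)&(y<-25)&(y>-50))
    med('far cheek innerface',(z>60)&(z<105)&(abs(x)<45)&(y>25)&(y<50))
    med('near cheek innerface',(z>60)&(z<105)&(abs(x)<45)&(y<-25)&(y>-50))
    med('face+y',(z>140)&(z<180)&(abs(x)<15)&(y>20)&(y<40))
    med('face-y',(z>140)&(z<180)&(abs(x)<15)&(y<-20)&(y>-40))
    med('blk',(z>128)&(z<200)&(abs(x)<26)&(abs(y)<45)&(Ss>100)&(Hh<20))
    med('ledge',(z>26.5)&(z<30)&(abs(x)<48)&(abs(y)<30))
cv2.imwrite('pics/w5.png',W['color'][...,::-1])
```

```text
[573.50097289 263.37794044 242.2736668 ] [3.14056105e+00 1.31248303e-05 1.84581096e+00]
w far cheek 2073 [[-49.3, 35.2, 109.6], [-1.8, 39.2, 112.4], [45.0, 42.6, 114.0]]
w near cheek 39 [[-52.1, -39.2, 109.1], [-50.3, -34.7, 112.0], [-25.0, -33.1, 113.9]]
w far cheek innerface 1578 [[-43.0, 41.9, 60.7], [-0.6, 42.5, 83.5], [42.9, 49.2, 103.0]]
w near cheek innerface 94 [[-44.9, -34.5, 60.6], [41.7, -33.7, 70.8], [44.9, -33.0, 87.7]]
w face+y 1449 [[-14.4, 29.8, 141.5], [-0.1, 30.3, 163.3], [14.4, 30.8, 179.1]]
w blk 3957 [[-19.6, 29.5, 131.1], [-0.6, 30.3, 174.6], [18.6, 30.8, 199.1]]
w ledge 221 [[-32.5, -0.0, 26.7], [-26.8, 10.2, 27.7], [28.4, 16.2, 29.2]]
s far cheek 151 [[-46.7, 33.2, 109.6], [3.8, 37.4, 112.4], [49.5, 41.1, 114.6]]
s near cheek 100 [[-18.9, -42.4, 109.8], [21.9, -38.7, 112.3], [49.4, -34.7, 114.5]]
s far cheek innerface 199 [[-42.2, 40.7, 61.6], [2.6, 42.2, 79.6], [43.2, 49.7, 103.6]]
s near cheek innerface 197 [[-39.4, -49.6, 61.1], [15.3, -35.1, 78.4], [43.3, -34.4, 103.1]]
s face+y 42 [[-14.7, 28.6, 140.9], [0.6, 28.8, 159.7], [14.1, 29.2, 179.2]]
s blk 884 [[0.8, -28.5, 131.1], [20.8, 6.7, 158.9], [24.4, 28.9, 198.1]]
s ledge 131 [[-31.5, -28.6, 26.6], [24.3, -2.2, 27.6], [32.8, 27.6, 29.6]]
```

View pics/w5.png

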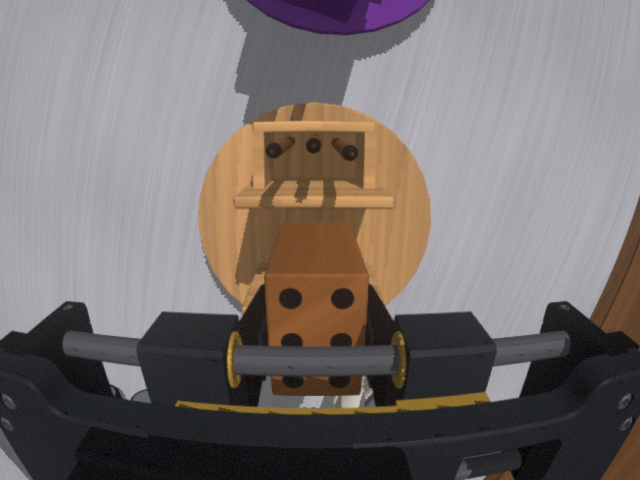

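The wrist picture shows the block square to the cheeks, just above them, with the far cheek at row 200. Both cameras put block and bay centres within about 1.5 mm, so I lower it.

Emit:
send_rows --series "0 0 0.2 0 0 0;0 0 0.2 0 0 0;0 0 0.2 0 0 0;0 0 0.2 0 0 0;0 0 0 0 0 0"

```text
t: 20.62
eef_pos: [573.1, 263.2, 192.3]
tcp_rot: [-3.14, 0.0, 1.846]
ft_force: [-0.4, -0.2, -1.7]
opening: 0.419
grip_force: 30.0
```

Emit:
send_rows --series "0 0 0.2 0 0 0;0 0 0.2 0 0 0;0 0 0.2 0 0 0;0 0 0.1 0 0 0;0 0 0 0 0 0"

```text
t: 21.25
eef_pos: [573.3, 263.3, 151.1]
tcp_rot: [-3.141, 0.0, 1.846]
ft_force: [-0.3, 0.3, -2.4]
opening: 0.423
grip_force: 30.0
```

Emit:
send_rows --series "0 0 0.06 0 0 0;0 0 0.05 0 0 0;0 0 0.04 0 0 0;0 0 0 0 0 0"

```text
t: 21.75
eef_pos: [573.3, 263.3, 142.4]
tcp_rot: [-3.141, 0.0, 1.846]
ft_force: [0.5, 0.3, -2.0]
opening: 0.419
grip_force: 30.0
```

Emit:
send_rows --series "0 0 0.03 0 0 0;0 0 0.02 0 0 0;0 0 0 0 0 0"

```text
t: 22.12
eef_pos: [573.4, 263.3, 139.5]
tcp_rot: [-3.141, 0.0, 1.846]
ft_force: [-0.5, -0.1, -2.7]
opening: 0.421
grip_force: 30.0
```

Emit:
send_rows --series "0 0 0.02 0 0 0;0 0 0 0 0 0"

```text
t: 22.38
eef_pos: [573.4, 263.4, 138.7]
tcp_rot: [3.141, 0.0, 1.846]
ft_force: [-0.5, -0.4, 1.6]
opening: 0.418
grip_force: 30.0
```

Emit:
send_rows --series "0 0 0 0 0 0;0 0 0 0 0 0;0 0 0 0 0 0;0 0 0 0 0 0" --fingers 0.8

```text
t: 22.88
eef_pos: [573.4, 263.3, 138.4]
tcp_rot: [3.142, 0.0, 1.846]
ft_force: [0.3, 0.3, 0.1]
opening: 0.772
grip_force: 0.0
```

Emit:
send_rows --series "0 0 -0.2 0 0 0;0 0 -0.5 0 0 0;0 0 -0.8 0 0 0;0 0 -0.8 0 0 0;0 0 -0.7 0 0 0"

```text
t: 23.5
eef_pos: [573.2, 263.3, 321.4]
tcp_rot: [3.14, 0.0, 1.846]
ft_force: [0.1, 0.1, -0.5]
opening: 0.798
grip_force: 0.0
```

Emit:
send_rows --series "-0.6 0 0 0 0 0;-0.6 0 0 0 0 0;-0.6 0 0 0 0 0;-0.5 0 0 0 0 0;0 0 0 0 0 0"

```text
t: 24.12
eef_pos: [611.2, 128.9, 319.2]
tcp_rot: [3.141, 0.0, 1.843]
ft_force: [-0.6, 0.6, -0.3]
opening: 0.8
grip_force: 0.0
```

Run:
```python
from h import *
S=shot('scene'); T=shot('top')
for n,d in(('s',S),('t',T)):
    X=cloud(d); z=X[...,2]; B=bay(X,(574,262)); x,y=B[...,0],B[...,1]
    m=(z>96)&(z<107.5)&(abs(x)<30)&(abs(y)<32)
    if m.sum()>20:
        p=X[m]; r=cv2.minAreaRect(B[m].astype(np.float32)); A=np.c_[B[m],np.ones(m.sum())]; print(n,m.sum(),'z',np.median(p[:,2]),r,'tilt',np.linalg.lstsq(A,p[:,2],rcond=None)[0][:2])
    for s in(1,-1):
        m=(z>109)&(z<117)&(abs(x)<60)&(s*y>32)&(s*y<46); 
        if m.sum()>20: print(n,'cheek',np.percentile(B[m],[2,98],axis=0).round(1).tolist())
cv2.imwrite('pics/s6.png',cv2.resize(S['color'][200:360,300:480,::-1],None,fx=3,fy=3))
```

```text
s 503 z 102.60921394852309 ((1.7904796600341797, 0.6267471313476562), (43.55837631225586, 59.97160720825195), 1.1376159191131592) tilt [-0.05142796 -0.00205027]
s cheek [[-46.9, 34.8], [48.5, 42.5]]
s cheek [[-46.0, -41.1], [49.9, -33.2]]
t 529 z 102.09027056265425 ((0.9074344635009766, -0.8155498504638672), (40.22968292236328, 60.044429779052734), 0.3334912359714508) tilt [-0.01298457  0.0025988 ]
t cheek [[-48.2, 33.4], [44.8, 41.4]]
t cheek [[19.7, -41.6], [47.7, -34.8]]
```

View pics/s6.png

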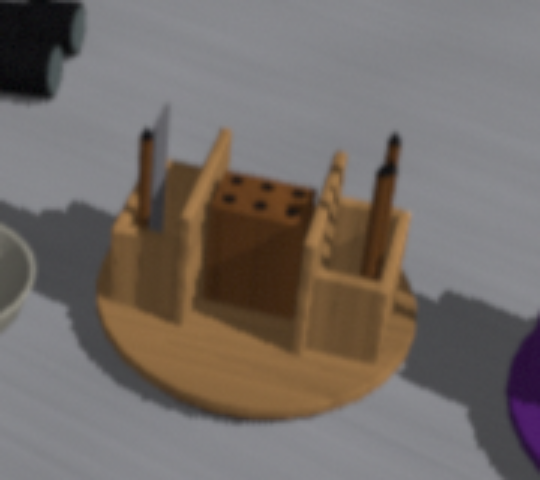

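The crop shows the block seated in the bay, holes up at (262,192), from cheek to cheek. Its top measures 102–103 mm, and it is within about 1 mm of centre.

```bash
python3 -c "
from h import *
print(env.job_done())"
```

```text
the job is handed in; nothing more can be done
None
```

The pencil block is seated holes-up and released in the wooden organiser's middle bay, about 1 mm off centre and flat on the floor by the cameras; the job was handed in at about 24 s, with no verdict returned.

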